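Close the pickle press and screw its plate down

TASK

Get the pickle press working: with a fingertip push the clip at each end of the box upright until it is fully closed over the lid, then stroke the wings of the screw round clockwise (seen from above) until the plate comes down on the cucumbers, and about half a turn more so that its spring presses on them. Only push with the fingers: do not pinch or lift the lid, the screw or the box, leave the press where it stands, and do not disturb the paddle, tongs, jar and trays.

Things in the scene. Friction and masses are not known exactly. Their poses are not given: they have to be found in the camera images.
- pickle_box: clear plastic box of a pickle press, 120 x 176 x 90 mm, walls 4 mm, standing loose on the worktop (about 1.7 kg with its filling). Origin at the centre of its underside, z up, y along its long side; a clip hinges at each short end (+y and -y). It slides if shoved sideways with about 10 N or more.
- press_lid: white lid, 126 x 184 mm, lying loose on the box rim with a lip inside it; the ledges under the clips reach 98 mm from the centre, along y. Origin at the centre of its underside (90 mm above the box origin); top of the lid 7 mm higher, collar round the screw 17 mm higher. Nothing but the clips keeps the screw from lifting it.
- press_plate: white pressing plate inside the box, 98 x 152 x 5 mm, hung under the screw on a spring. It goes down 2.55 mm per radian of the screw. Origin on the screw axis; the plate's underside is 23 mm below the origin.
- cucumbers: two layers of small whole cucumbers in the box. Origin at the box origin; their highest skin is 54 mm above it, which is where the plate's underside lands.
- clip_left (a joint): grey end clip at the box's +y end, 54 mm wide, 73 mm from its hinge to its top; hinge line along the box's x, 93 mm from the centre and 40 mm above the box underside. 0 = closed: upright, hook over the lid's ledge, against its stop; grows as it leans outward (to 0.9). Light friction, under 1 N at the top; stays where it is left. Its top swings inward and up as it closes.
- clip_right (a joint): the same clip at the box's -y end, its mirror image: 0 = closed, grows as it leans outward.
- clip_left_top (a point): point on the upper outer face of the +y clip, 70 mm above its hinge line and 12 mm outboard of it when closed (so 105 mm from the box centre and 110 mm above the box underside); moves with the clip. The clip's outermost edge is 2.5 mm farther out.
- clip_right_top (a point): the same point on the -y clip.
- wing_screw (a joint): turn of the wing screw (rad): grows as it is turned clockwise seen from above, which lowers screw and plate 16 mm a turn (right-hand thread). About 0.05 N m of friction, stays where it is left. The plate meets the cucumbers at about 5.2; over the next 0.6 rad the lid rises 1.5 mm to the clips' hooks, then the spring presses with 3 N and 2.5 N more per radian. Stop at 11.
- wing_centre (a point): centre of the grey wing head on the screw, on its axis at mid height of the wings. The two wings point along +x and -x of this frame; they reach 47 mm from the axis, end in round lobes 24 mm across, and are 7 to 9 mm thick; hub 24 mm across. It sinks with the screw: 132 mm above the worktop when the plate meets the cucumbers, 124 mm half a turn later.
- rice_paddle_b: wooden rice paddle lying on the worktop, 183 x 104 x 5 mm, bystander
- glass_jar: glass jar with a screw cap, 54 mm across, 85 mm high, standing behind the press, bystander
- tray_pack: flat nest of clear take-away trays, 120 x 131 x 26 mm, lying behind the press, bystander
- tongs: steel tongs lying on the worktop at the left, 90 x 152 x 13 mm, bystander
Not all that is in view belongs to the job. Several things have the shape of the press_lid; the one meant has the colours described above.

How it is judged:
By the outcome, as a careful person would: the job done as asked, in the order asked, and still so for the second after the job is handed in, with the robot touching nothing.
It also fails if it takes over 67 s, if anything falls off the work surface, if the arm or the gripper's body presses on something with over 40 N, if the wrist force passes 120 N, or if a joint passes its speed limit or range.

ROBOT

A 6-joint arm with a two-finger parallel gripper is mounted at the origin on a cart in front of the work surface, level with it; the furniture and walls round the work are solid. World frame = base frame: x ahead of the robot, y to its left, z up, the work surface at z = 0. Lengths are in mm, angles in degrees, forces in N, time in s.
With the tool pointing down it reaches from about 300 to 850 mm from the base axis. Payload 4.2 kg.
Tool frame: the origin (TCP) lies midway between the tips of the shut fingers; the grasp point (between the pads) lies 19 mm behind it; z points along the fingers, y is the line along which they close (so a half turn about z gives the same grasp; the last joint's range is limited). The gripper opens to 91 mm and grips with 3 to 60 N. Pads are 32 mm wide; open, the fingers measure 118 mm over their backs; the gripper's body (76 mm by 178 mm) begins 60 mm behind the grasp point.
Start: joints at [-64.802, 18.312, 89.639, -0, 72.044, -1.146], TCP at [255.173, -515.296, 213.976] pointing down, gripper open.
Joint ranges: [-177.97, 177.97], [-48.28, 115.42], [12.27, 149.76], [-77.06, 257.06], [2.81, 150.46], [-146.56, 146.56]. Speed limits (degrees/s): [147.25, 147.25, 180, 180, 180, 180].

INTERFACE

Orientations are given as [roll, pitch, yaw] about the fixed x, y, z axes, in that order (R = Rz(yaw) Ry(pitch) Rx(roll)).
In Python, from workcell import state, grab_frame, camera_model, job_done gives the robot as it stands.
- The arm moves only by the shell command python3 -m pendant 'ROWS' [OPENING] [FORCE]. ROWS is a JSON list that holds a single list of rows (three levels of brackets), with 1 to 8 rows, each of 6 numbers: dx, dy, dz in mm, then a rotation vector rx, ry, rz in degrees; each row shifts and turns the commanded pose from where the row before left it, along the tool's axes as they then stand; what a row does not reach is not made up. A row lasts 1/10 s, in which the tool goes at most 50 mm and 8.59 degrees, less where a joint would pass 70% of its speed; a pose out of reach is approached as far as the arm can. OPENING is the finger opening in mm, set as the command begins (- or left out keeps the last). The fingers move at their own pace and stop on an object; FORCE is the grip in N (left out, the last holds). Time passes only in rows, so rows that do not move let the fingers close. It prints the time, the measured TCP pose, the force, the opening and the grip force at its end. Input that does not fit is refused with a message, and nothing moves.
- state(): the state, without advancing time (a new reading comes with each control period).
- grab_frame(name): name is "scene" or "top" or "wrist"; returns the picture (480x640x3 uint8, blue, green, red); there is no depth.
- camera_model(name): a dict with "fx", "fy", "cx", "cy" (pixels), "T" (4x4, takes a point from camera to world coordinates). Camera axes: x right, y up, looking along -z (the intrinsics and any distortion apply to the point x, -y, -z); pixel columns grow to the right and rows downward; lengths in mm; the calibration is good to about 2 mm. A picture is of the moment at which its call begins: read the wrist's pose just before it. camera_model takes no time and is no camera call; for the wrist camera it gives the pose at the moment of the call.
- job_done(): hands the job in; it is judged then, once.
The state is a dict: "time_s": time; "qpos": joint angles; "qvel": joint speeds; "effort": joint torques, N m; "ee_pos": TCP position; "ee_rot": TCP orientation; "force": force on the tool from outside, world axes, zero at the start; "torque": the same for the moment, N m; "gripper_width": finger opening in mm; "gripper_force": force on a finger pad.
Only numpy, scipy, OpenCV 4.12 (cv2) and the standard library are available. Lean on these libraries where they do the work, as an engineer would, in place of code of your own. Each camera call takes 0.05 s, during which the arm holds its last target. There are 200 camera calls.

## Working session

There is one attempt and no reset: what is moved stays moved. The work goes in short steps, Python scripts to look and compute and a shell command to move; the robot and the scene stay as the last step left them, time stands still between calls to the robot, and variables do not carry over. Pictures are saved under pics/ and viewed, at most 10 in all, crops included, and the job is handed in when it is done.

```bash
mkdir -p pics; ls
python3 - <<'E'
from workcell import *
import cv2,numpy as np
for n in("scene","top"):
    f=grab_frame(n); cv2.imwrite(f"pics/{n}0.png",f); m=camera_model(n); print(n,{k:(np.round(v,3).tolist()) for k,v in m.items()})
s=state();print(s["ee_pos"],s["ee_rot"],s["time_s"])
E
```

```text
pics
scene {'fx': 609.996, 'fy': 609.996, 'cx': 312.761, 'cy': 240.053, 'T': [[-0.574, 0.334, -0.748, -600.41], [-0.819, -0.25, 0.517, 698.215], [-0.014, 0.909, 0.417, 783.881], [0.0, 0.0, 0.0, 1.0]]}
top {'fx': 459.461, 'fy': 459.461, 'cx': 324.89, 'cy': 236.884, 'T': [[-0.013, 0.991, -0.13, 422.826], [-1.0, -0.012, 0.004, -100.648], [0.003, 0.13, 0.992, 1391.729], [0.0, 0.0, 0.0, 1.0]]}
[ 254.96200101 -514.87090618  213.19314544] [-1.79907388e+02 -1.43987007e-03  2.63436925e+01] 0.1
```

View pics/scene0.png

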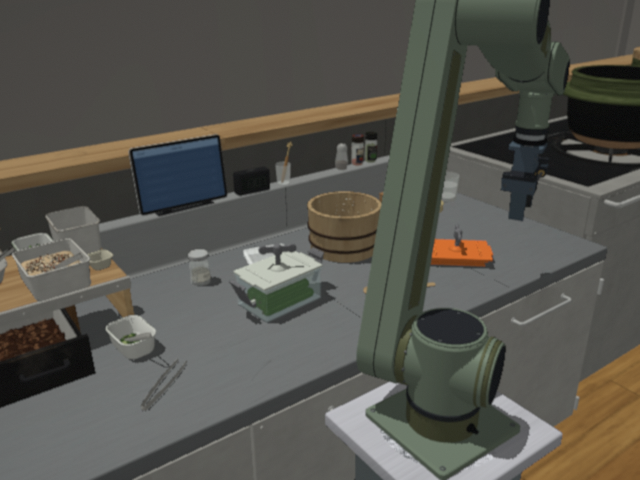

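View pics/top0.png

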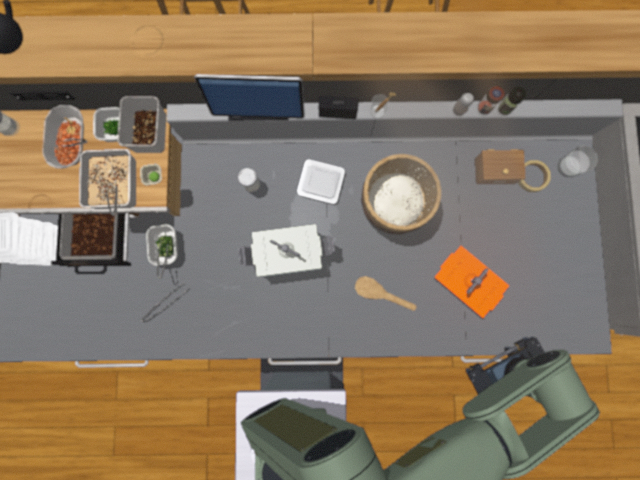

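The scene view shows the white-lidded press at (278,275), and the top view shows it at (287,250). Its clips lean outward at top (246,256) and (330,244).

Things that could be mistaken for the lid:
- The white lid with grey wings on the box at top (287,250).
- The orange lid with wings at top (472,282), which is a decoy by colour.
- The white tray at top (321,181), which is the tray_pack.

I choose the white lid at (287,250) and will check it in a close crop.

```bash
cat > h.py <<'E'
import cv2,numpy as np
from workcell import *
from scipy.spatial.transform import Rotation as R
def ray(m,u,v):
    T=np.array(m["T"]); d=np.array([(u-m["cx"])/m["fx"],-(v-m["cy"])/m["fy"],-1.]); return T[:3,3],T[:3,:3]@d
def onz(m,u,v,z):
    o,d=ray(m,u,v); return o+d*(z-o[2])/d[2]
def tri(a,b):
    A=[];y=[]
    for m,u,v in (a,b):
        o,d=ray(m,u,v); d/=np.linalg.norm(d); P=np.eye(3)-np.outer(d,d); A.append(P); y.append(P@o)
    p=np.linalg.lstsq(np.vstack(A),np.hstack(y),rcond=None)[0]
    return p,np.linalg.norm(A[0]@p-y[0])
def proj(m,p):
    T=np.array(m["T"]); q=T[:3,:3].T@(np.array(p)-T[:3,3]); return m["cx"]-m["fx"]*q[0]/q[2], m["cy"]+m["fy"]*q[1]/q[2]
E
python3 - <<'E'
from h import *
t=cv2.imread("pics/top0.png");s=cv2.imread("pics/scene0.png")
a=cv2.resize(t[215:295,232:342],None,fx=5.4,fy=5.4,interpolation=cv2.INTER_CUBIC)
m=camera_model("top")
hsv=cv2.cvtColor(t,cv2.COLOR_BGR2HSV)
w=((hsv[...,1]<40)&(hsv[...,2]>175)).astype(np.uint8); k=np.zeros_like(w);k[215:290,240:335]=1;w*=k
w=cv2.morphologyEx(w,cv2.MORPH_OPEN,np.ones((3,3)))
c=max(cv2.findContours(w,0,2)[0],key=cv2.contourArea); 
P=np.array([onz(m,*p[0],97)[:2] for p in c],np.float32); print(cv2.minAreaRect(P), cv2.minAreaRect(c))
for uv in((246,256),(330,244),(287,250)): print(uv,onz(m,*uv,97))
print(camera_model("wrist"))
cv2.imwrite("pics/crop1.png",a)
E
```

```text
((557.5381469726562, 3.6391372680664062), (127.17617797851562, 195.88673400878906), 6.6984333992004395) ((286.1459045410156, 249.7852783203125), (44.62201690673828, 69.32579803466797), 82.56858825683594)
(246, 256) [540.87805756 117.19794954  97.        ]
(330, 244) [ 571.99990071 -120.60877721   97.        ]
(287, 250) [556.44440861   1.35716125  97.        ]
{'fx': 429.5334527504095, 'fy': 429.5334527504095, 'cx': 319.51788086056484, 'cy': 244.83177695526354, 'T': array([[ 4.43988373e-01,  8.66538075e-01,  2.28004583e-01,
         3.18904732e+02],
       [-8.96031759e-01,  4.29710682e-01,  1.11695194e-01,
        -4.83720630e+02],
       [-1.18786678e-03, -2.53890715e-01,  9.67232182e-01,
         3.84218032e+02],
       [ 0.00000000e+00,  0.00000000e+00,  0.00000000e+00,
         1.00000000e+00]])}
```

View pics/crop1.png

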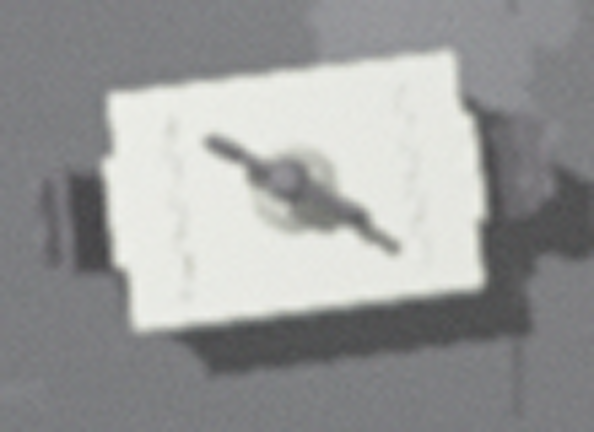

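The crop confirms a white lid with grey wings on the clear box. The clip stands out at left (crop 55,220) and at right (520,165). I'll shut and turn the gripper, then move above the press for wrist views.

```bash
python3 -m pendant '[[[0, 0, 0, 0, 0, -8.5], [0, 0, 0, 0, 0, -8.5], [0, 0, 0, 0, 0, -8.5], [0, 0, 0, 0, 0, -8.5], [0, 0, 0, 0, 0, -8.5], [0, 0, 0, 0, 0, -8.5], [0, 0, 0, 0, 0, -8.5], [0, 0, 0, 0, 0, -8.5]]]' 0 10
python3 -m pendant '[[[36, 28, -5, 0, 0, -2.7], [36, 28, -5, 0, 0, 0], [36, 28, -5, 0, 0, 0], [36, 28, -5, 0, 0, 0], [36, 28, -5, 0, 0, 0], [36, 28, -5, 0, 0, 0], [36, 28, -5, 0, 0, 0], [36, 28, -5, 0, 0, 0]]]'
python3 -m pendant '[[[36, 28, -5, 0, 0, 0], [36, 28, -5, 0, 0, 0], [36, 28, -5, 0, 0, 0], [36, 28, -5, 0, 0, 0], [36, 28, -5, 0, 0, 0], [0, 0, 0, 0, 0, 0], [0, 0, 0, 0, 0, 0]]]'
python3 - <<'E'
from h import *
m=camera_model("wrist");f=grab_frame("wrist");cv2.imwrite("pics/w1.png",f);import pickle;pickle.dump(m,open("w1.pkl","wb"))
s=state();print(s["ee_pos"],s["ee_rot"],s["time_s"],s["force"],s["qpos"])
E
```

```text
time_s: 0.9
ee_pos: [255.0, -515.0, 213.5]
ee_rot: [-180.0, -0.1, 94.7]
force: [1.1, -0.9, -0.8]
gripper_width: 30.1
gripper_force: 0.0
time_s: 1.7
ee_pos: [444.4, -201.4, 253.9]
ee_rot: [-180.0, -0.0, 97.0]
force: [0.7, -0.6, -0.2]
gripper_width: 0.4
gripper_force: 0.0
time_s: 2.4
ee_pos: [560.7, -6.7, 278.2]
ee_rot: [-179.9, 0.0, 97.2]
force: [-0.2, -0.2, -0.5]
gripper_width: 0.1
gripper_force: 0.0
[560.27678767  -7.56136387 278.26633368] [-1.79895801e+02  2.60876162e-02  9.70738151e+01] 2.45 [ 0.3402628  -0.16334116  0.82808129] [-1.92400458e+00  1.51433986e+01  8.49121109e+01 -4.27061718e-02
  8.00433301e+01 -8.99037565e+00]
```

View pics/w1.png

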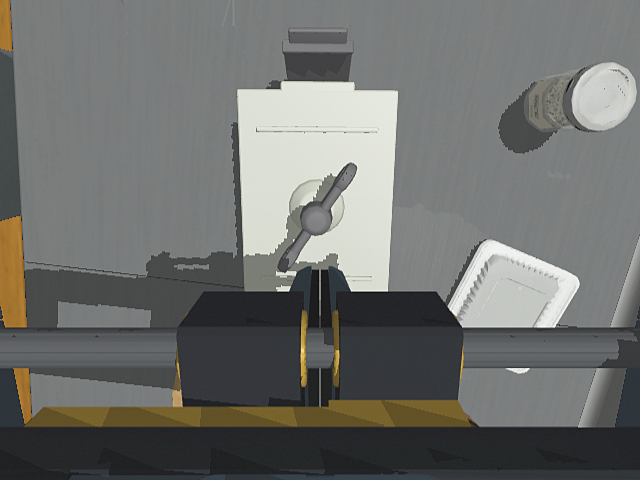

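The wrist picture shows the lid's far corners at (238,90) and (397,90). The screw hub is at (316,216), with wing tips at (350,168) and (285,265). The +y clip leans out at (318,28–80). Next is a second view, 130 mm toward -y.

```bash
python3 -m pendant '[[[-45, 0, 0, 0, 0, 0], [-45, 0, 0, 0, 0, 0], [-40, 0, 0, 0, 0, 0], [0, 0, 0, 0, 0, 0], [0, 0, 0, 0, 0, 0]]]'
python3 - <<'E'
from h import *
m=camera_model("wrist");f=grab_frame("wrist");cv2.imwrite("pics/w2.png",f);import pickle;pickle.dump(m,open("w2.pkl","wb"))
s=state();print(s["ee_pos"],s["ee_rot"],s["time_s"],s["force"])
E
```

```text
time_s: 2.95
ee_pos: [575.6, -138.0, 278.6]
ee_rot: [-179.9, -0.0, 96.8]
force: [-0.3, 0.1, 1.1]
gripper_width: 0.6
gripper_force: 0.0
[ 575.79983914 -136.95446146  278.79504528] [-1.79957889e+02 -4.58954016e-02  9.69251691e+01] 3.0 [-0.96259933  0.91739905  0.6163964 ]
```

View pics/w2.png

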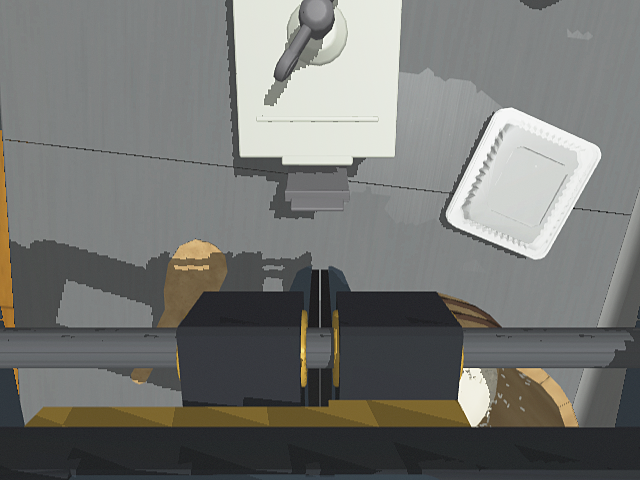

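In the second picture, the lid's near corners are at (240,157) and (395,157). The -y clip leans out to about (318,210), and the hub is at (316,15). Next I'll compute the pose and the clip lean.

Run:
```python
from h import *
import pickle
a,b=[pickle.load(open(f"w{i}.pkl","rb")) for i in(1,2)]
for n,p,q in(("hub",(316,216),(316,15)),("lobe",(285,265),(280,75)),("slot",(373,278),(379,119.5))): print(n,tri((a,*p),(b,*q)))
fa,fb=cv2.imread("pics/w1.png"),cv2.imread("pics/w2.png")
def lid(f):
    h=cv2.cvtColor(f,cv2.COLOR_BGR2HSV);w=((h[...,1]<40)&(h[...,2]>200)).astype(np.uint8);w[:, :220]=0;w[:,410:]=0
    return w
wa,wb=lid(fa),lid(fb)
for n,w,m,rows in(("a",wa,a,range(100,240,10)),("b",wb,b,range(30,150,10))):
    L=np.array([onz(m,np.where(w[r])[0].min(),r,97)[:2] for r in rows]);Rr=np.array([onz(m,np.where(w[r])[0].max()+1,r,97)[:2] for r in rows])
    for S in(L,Rr):
        k=np.polyfit(S[:,1],S[:,0],1);print(n,"x=",k, "yaw",-np.degrees(np.arctan(k[0])))
pa=[np.where(wa[:,c])[0].min() for c in(300,318,335)];pb=[np.where(wb[:,c])[0].max()+1 for c in(300,318,335)]
print(pa,pb)
PA=onz(a,318,pa[1],97);PB=onz(b,318,pb[1],97);print("ledge ends",PA,PB,(PA+PB)/2,np.linalg.norm(PA-PB))
for z in(60,80,100): print(z,"L tip",onz(a,318,28,z),"R tip",onz(b,318,210,z))
for m,ps in((a,((350,168),(285,265))),):
    P=[onz(m,*p,145)[:2] for p in ps];d=P[0]-P[1];print("wing",P,np.degrees(np.arctan2(d[1],d[0])),np.linalg.norm(d))
```

```text
hub (array([556.11595329,   5.05023015, 143.08721882]), np.float64(0.19118687108460752))
lobe (array([537.26522566, -34.1072332 , 145.28576584]), np.float64(0.7644689499683006))
slot (array([612.68780741, -52.25303176,  95.43951867]), np.float64(0.18824363155122878))
a x= [-1.18306377e-01  4.94764925e+02] yaw 6.747094389242536
a x= [-1.14032137e-01  6.19794777e+02] yaw 6.505459726422353
b x= [-1.17340530e-01  4.94415046e+02] yaw 6.692513140516724
b x= [-1.15891841e-01  6.19949199e+02] yaw 6.610623038011947
[np.int64(82), np.int64(82), np.int64(82)] [np.int64(164), np.int64(164), np.int64(164)]
ledge ends [545.59470394 100.5577226   97.        ] [568.63290728 -92.39580256  97.        ] [557.11380561   4.08096002  97.        ] 194.32401211464523
60 L tip [539.72180351 146.05677409  60.        ] R tip [ 573.70824685 -136.33267525   60.        ]
80 L tip [540.34695237 141.84138768  80.        ] R tip [ 573.37112995 -132.80091041   80.        ]
100 L tip [540.97210122 137.62600127 100.        ] R tip [ 573.03401305 -129.26914557  100.        ]
wing [array([575.67252269,  42.26896348]), array([538.01073055, -34.08204351])] 63.74417994420343 85.13452211563532
```

```bash
python3 - <<'E'
from h import *
m=camera_model("top")
for uv in((400,190),(362,205),(375,225)): print(onz(m,*uv,110))
E
python3 -m pendant '[[[-22.5, -2.5, 0, 0, 0, 0], [0, 0, 41, 0, 0, 0], [0, 0, 41, 0, 0, 0], [0, 0, 41, 0, 0, 0], [0, 0, 41, 0, 0, 0], [0, 0, 40, 0, 0, 0], [0, 0, 0, 0, 0, 0], [0, 0, 0, 0, 0, 0]]]'
```

```text
[ 723.02715565 -322.34057374  110.        ]
[ 680.82377151 -212.88927461  110.        ]
[ 622.8952208 -248.2578615  110.       ]
time_s: 3.8
ee_pos: [577.2, -158.2, 75.6]
ee_rot: [-180.0, -0.0, 97.1]
force: [-0.3, -0.1, 1.2]
gripper_width: 0.3
gripper_force: 0.0
```

```bash
python3 -m pendant '[[[6, 0, 0, 0, 0, 0], [6, 0, 0, 0, 0, 0], [6, 0, 0, 0, 0, 0], [6, 0, 0, 0, 0, 0], [5, 0, 0, 0, 0, 0], [4, 0, 0, 0, 0, 0], [0, 0, 0, 0, 0, 0]]]'
python3 -m pendant '[[[2, 0, 0, 0, 0, 0], [2, 0, 0, 0, 0, 0], [0, 0, 0, 0, 0, 0]]]'
python3 -m pendant '[[[1, 0, 0, 0, 0, 0], [0, 0, 0, 0, 0, 0]]]'
```

```text
time_s: 4.5
ee_pos: [572.8, -125.5, 74.9]
ee_rot: [-180.0, -0.0, 97.1]
force: [0.6, -0.4, -0.8]
gripper_width: 0.4
gripper_force: 0.0
time_s: 4.8
ee_pos: [572.5, -122.1, 74.9]
ee_rot: [-180.0, -0.0, 97.0]
force: [0.4, -0.3, 0.3]
gripper_width: 0.2
gripper_force: 0.1
time_s: 5.0
ee_pos: [572.4, -121.3, 74.9]
ee_rot: [-180.0, 0.0, 97.0]
force: [0.3, -0.7, -0.1]
gripper_width: 0.5
gripper_force: 0.2
```

```bash
for i in 1 2; do python3 -m pendant '[[[1, 0, 0, 0, 0, 0], [0, 0, 0, 0, 0, 0]]]' | sed -n '2p;4p'; done; python3 -m pendant '[[[1, 0, 0, 0, 0, 0], [0, 0, 0, 0, 0, 0]]]' | sed -n '2p;4p'
```

```text
ee_pos: [572.3, -120.3, 74.9]
force: [0.5, -0.3, 0.5]
ee_pos: [572.2, -119.4, 75.0]
force: [-0.1, -0.8, 0.5]
ee_pos: [572.2, -119.0, 75.1]
force: [0.8, -3.3, 1.1]
```

```bash
python3 -m pendant '[[[0.6, 0, 0, 0, 0, 0], [0, 0, 0, 0, 0, 0], [0, 0, 0, 0, 0, 0]]]' | sed -n '2p;4p'
```

```text
ee_pos: [572.2, -118.9, 75.1]
force: [-0.3, -7.3, 0.8]
```

```bash
python3 -m pendant '[[[-10, 0, 0, 0, 0, 0], [-10, 0, 0, 0, 0, 0], [0, 0, -40, 0, 0, 0], [0, 0, -40, 0, 0, 0], [0, 0, -40, 0, 0, 0], [0, 0, 0, 0, 0, 0]]]'
python3 -m pendant '[[[44, 0, 0, 0, 0, 0], [44, 0, 0, 0, 0, 0], [44, 0, 0, 0, 0, 0], [44, 0, 0, 0, 0, 0], [44, 0, 0, 0, 0, 0], [44, 0, 0, 0, 0, 0], [45, 1, 0, 0, 0, 0], [0, 0, 0, 0, 0, 0]]]'
python3 -m pendant '[[[0, 0, 40, 0, 0, 0], [0, 0, 40, 0, 0, 0], [0, 0, 40, 0, 0, 0], [0, 0, 0, 0, 0, 0], [0, 0, 0, 0, 0, 0]]]'
```

```text
time_s: 6.5
ee_pos: [577.8, -138.6, 201.1]
ee_rot: [179.3, 0.2, 97.0]
force: [-0.1, -0.5, 0.0]
gripper_width: 0.5
gripper_force: 0.0
time_s: 7.3
ee_pos: [536.4, 173.9, 193.9]
ee_rot: [-179.9, -0.1, 97.3]
force: [0.7, -0.8, -0.2]
gripper_width: 0.4
gripper_force: 0.0
time_s: 7.8
ee_pos: [537.6, 168.6, 74.8]
ee_rot: [-179.9, 0.0, 97.0]
force: [0.3, 0.4, 0.6]
gripper_width: 0.7
gripper_force: 0.0
```

```bash
python3 -m pendant '[[[-6, 0, 0, 0, 0, 0], [-6, 0, 0, 0, 0, 0], [-6, 0, 0, 0, 0, 0], [-6, 0, 0, 0, 0, 0], [-6, 0, 0, 0, 0, 0], [-5, 0, 0, 0, 0, 0], [-3, 0, 0, 0, 0, 0], [0, 0, 0, 0, 0, 0]]]' | sed -n '2p;4p'
python3 -m pendant '[[[-1, 0, 0, 0, 0, 0], [0, 0, 0, 0, 0, 0]]]'| sed -n '2p;4p'; python3 -m pendant '[[[-1, 0, 0, 0, 0, 0], [0, 0, 0, 0, 0, 0]]]'| sed -n '2p;4p'
```

```text
ee_pos: [542.1, 130.9, 74.8]
force: [0.5, 0.5, -0.9]
ee_pos: [542.2, 130.5, 74.8]
force: [0.1, -0.8, -0.2]
ee_pos: [542.3, 129.6, 74.9]
force: [-0.3, 0.7, -0.4]
```

```bash
python3 -m pendant '[[[-1, 0, 0, 0, 0, 0], [0, 0, 0, 0, 0, 0]]]'| sed -n '2p;4p'; python3 -m pendant '[[[-1, 0, 0, 0, 0, 0], [0, 0, 0, 0, 0, 0]]]'| sed -n '2p;4p'; python3 -m pendant '[[[-1, 0, 0, 0, 0, 0], [0, 0, 0, 0, 0, 0], [0, 0, 0, 0, 0, 0]]]'| sed -n '2p;4p'
```

```text
ee_pos: [542.5, 128.6, 74.9]
force: [-0.7, 0.5, -0.5]
ee_pos: [542.6, 128.2, 75.0]
force: [-1.2, 4.5, 1.3]
ee_pos: [542.6, 128.0, 75.1]
force: [-1.9, 7.2, 1.3]
```

Both clips have met their stops at about 7 N. I'll retreat and look from above to check them and the wing angle.

```bash
python3 -m pendant '[[[10, 0, 0, 0, 0, 0], [10, 0, 0, 0, 0, 0], [0, 0, -45, 0, 0, 0], [0, 0, -45, 0, 0, 0], [0, 0, -45, 0, 0, 0], [0, 0, 0, 0, 0, 0]]]'>/dev/null
python3 -m pendant '[[[-38, 0, -19, 0, 0, 0], [-38, 0, -19, 0, 0, 0], [-38, 0, -19, 0, 0, 0], [-38, 0, -19, 0, 0, 0], [-38, 0, -19, 0, 0, 0], [0, 0, 0, 0, 0, 0], [0, 0, 0, 0, 0, 0]]]' | sed -n '1,3p'
python3 - <<'E'
from h import *
import pickle
m=camera_model("wrist");f=grab_frame("wrist");cv2.imwrite("pics/w3.png",f);pickle.dump(m,open("w3.pkl","wb"))
c=np.array([557.,4.3]);u=np.array([-.1158,.9933])
for s in(1,-1):
    for d,z in((98,97),(107.5,108)): print(s,d,proj(m,[*(c+s*u*d),z]))
s=grab_frame("scene");cv2.imwrite("pics/s3.png",cv2.resize(s[220:340,210:350],None,fx=4,fy=4,interpolation=cv2.INTER_CUBIC))
E
```

```text
time_s: 11.0
ee_pos: [563.5, -42.5, 304.3]
ee_rot: [-180.0, -0.0, 97.0]
1 98 (np.float64(319.4887842240727), np.float64(37.14087455528457))
1 107.5 (np.float64(319.5506049984479), np.float64(20.805574812211404))
-1 98 (np.float64(318.3096950665077), np.float64(268.35371681313796))
-1 107.5 (np.float64(318.2211590948746), np.float64(282.0948879391891))
```

View pics/w3.png

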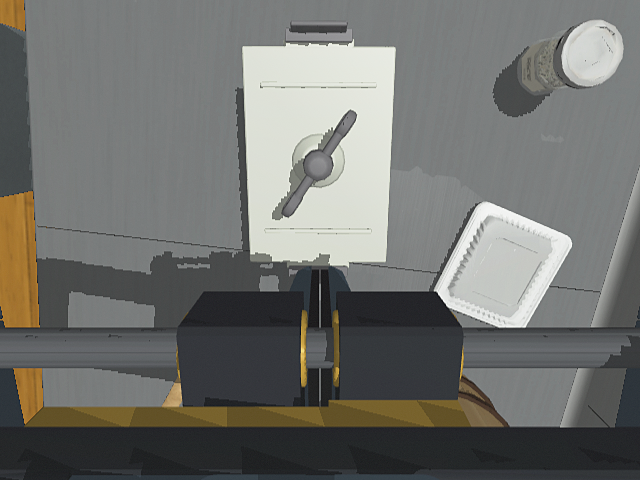

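The picture shows the +y clip upright and hooked over the ledge at (320,25–45), as predicted. The hub is still at (318,165) and the wings are still at 64°, so the press hasn't moved. The fingers hide the -y clip, but it met its stop at the same distance. Next I'll lower the fingertip beside the wing.

```bash
python3 -m pendant '[[[9, 9.5, 0, 0, 0, 0], [0, 0, 40, 0, 0, 0], [0, 0, 40, 0, 0, 0], [0, 0, 40, 0, 0, 0], [0, 0, 40, 0, 0, 0], [0, 0, 27, 0, 0, 0], [0, 0, 0, 0, 0, 0], [0, 0, 0, 0, 0, 0]]]'
```

```text
time_s: 11.9
ee_pos: [572.5, -30.8, 118.0]
ee_rot: [-180.0, -0.0, 97.1]
force: [0.1, -0.7, -0.5]
gripper_width: 0.7
gripper_force: 0.0
```

```bash
python3 -m pendant '[[[-3, -11.3, 0, 0, 0, 0], [1.4, -10.3, 0, 0, 0, 0], [4, -9.7, 0, 0, 0, 0], [6.4, -8.3, 0, 0, 0, 0], [8.3, -6.4, 0, 0, 0, 0], [0, 0, 0, 0, 0, 0]]]'
```

```text
time_s: 12.5
ee_pos: [522.6, -19.9, 118.2]
ee_rot: [-179.9, -0.0, 97.1]
force: [0.2, -0.2, 0.0]
gripper_width: 0.6
gripper_force: 0.0
```

```bash
python3 -m pendant '[[[10, -2.5, 0, 0, 0, 0], [10.3, -0.5, 0, 0, 0, 0], [10.3, 1.4, 0, 0, 0, 0], [9.7, 4, 0, 0, 0, 0], [8.3, 6.4, 0, 0, 0, 0], [6.4, 8.3, 0, 0, 0, 0], [4, 9.7, 0, 0, 0, 0], [0, 0, 0, 0, 0, 0]]]'
python3 - <<'E'
from h import *
import pickle
m=camera_model("wrist");f=grab_frame("wrist");cv2.imwrite("pics/w4.png",f);pickle.dump(m,open("w4.pkl","wb"))
E
```

```text
time_s: 13.3
ee_pos: [544.9, 42.1, 117.6]
ee_rot: [180.0, -0.0, 97.1]
force: [-0.3, 0.7, -0.3]
gripper_width: 0.4
gripper_force: 0.2
```

View pics/w4.png

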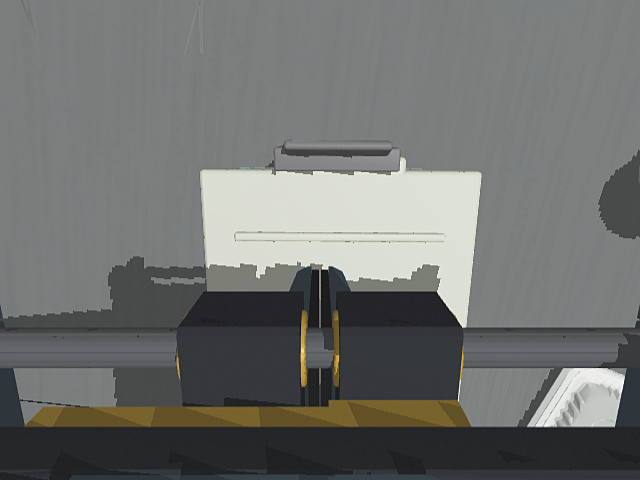

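The wing is hidden below the fingers. The lid and the +y clip look unchanged (clip at 335,150). I'll carry on round.

```bash
python3 -m pendant '[[[1.4, 8.5, 0, 0, 0, 0], [-1.4, 8.8, 0, 0, 0, 0], [-4, 9.7, 0, 0, 0, 0], [-6.4, 8.3, 0, 0, 0, 0], [-8.3, 6.4, 0, 0, 0, 0], [-9.7, 4, 0, 0, 0, 0], [-10.3, 1.4, 0, 0, 0, 0], [0, 0, 0, 0, 0, 0]]]'
python3 -m pendant '[[[-10.3, -1.4, 0, 0, 0, 0], [-9.7, -4, 0, 0, 0, 0], [-8.3, -6.4, 0, 0, 0, 0], [-6.4, -8.3, 0, 0, 0, 0], [-4, -9.7, 0, 0, 0, 0], [-1.4, -10.3, 0, 0, 0, 0], [0, 0, 0, 0, 0, 0]]]'
python3 - <<'E'
from h import *
f=grab_frame("scene");cv2.imwrite("pics/s5.png",cv2.resize(f[220:340,210:350],None,fx=5,fy=5,interpolation=cv2.INTER_CUBIC))
E
```

```text
time_s: 14.15
ee_pos: [596.2, 6.7, 118.2]
ee_rot: [179.9, 0.1, 97.0]
force: [0.2, -0.7, -0.2]
gripper_width: 0.3
gripper_force: 0.3
time_s: 14.85
ee_pos: [558.6, -36.7, 118.2]
ee_rot: [-180.0, 0.0, 97.0]
force: [1.5, 0.1, 0.3]
gripper_width: 0.7
gripper_force: 0.5
```

View pics/s5.png

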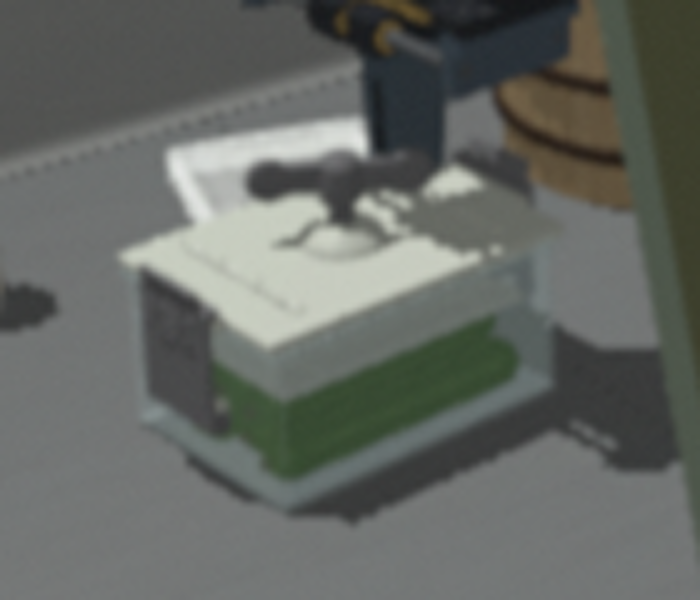

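The scene crop shows the fingertip behind one wing, with the lobes at crop (268,180) and (412,168). Both clips are upright and the plate is down near the cucumbers. Next I'll compute the wing angle.

Run:
```python
from h import *
m=camera_model("scene")
for z in(127,131,135):
    P=[onz(m,210+x/5,220+y/5,z) for x,y in((268,180),(412,168))]
    d=P[0]-P[1];print(z,((P[0]+P[1])/2)[:2],np.degrees(np.arctan2(d[1],d[0])),np.linalg.norm(d))
```

```text
127 [557.61680359   1.57086103] 64.19140403115003 71.16939602366273
131 [550.56513058   5.81299513] 64.19140403115007 70.7360182183517
135 [543.51345757  10.05512924] 64.1914040311499 70.30264041304069
```

```bash
python3 -m pendant '[[[1.4, -8.5, 0, 0, 0, 0], [4, -9.7, 0, 0, 0, 0], [6.4, -8.3, 0, 0, 0, 0], [8.3, -6.4, 0, 0, 0, 0], [9.7, -4, 0, 0, 0, 0], [10.3, -1.4, 0, 0, 0, 0], [10.3, 1.4, 0, 0, 0, 0], [8.3, 3.4, 0, 0, 0, 0]]]'
python3 -m pendant '[[[0, 0, 0, 0, 0, 0], [0, 0, 0, 0, 0, 0]]]'
python3 - <<'E'
from h import *
f=grab_frame("scene");cv2.imwrite("pics/s6.png",cv2.resize(f[220:340,210:350],None,fx=5,fy=5,interpolation=cv2.INTER_CUBIC))
E
```

```text
time_s: 15.7
ee_pos: [518.9, 19.1, 117.7]
ee_rot: [-179.9, -0.0, 97.1]
force: [-0.3, -2.2, 0.2]
gripper_width: 0.5
gripper_force: 0.8
time_s: 15.9
ee_pos: [519.9, 18.6, 117.8]
ee_rot: [-180.0, -0.0, 97.1]
force: [-0.7, -0.2, 0.4]
gripper_width: 0.5
gripper_force: 0.0
```

View pics/s6.png

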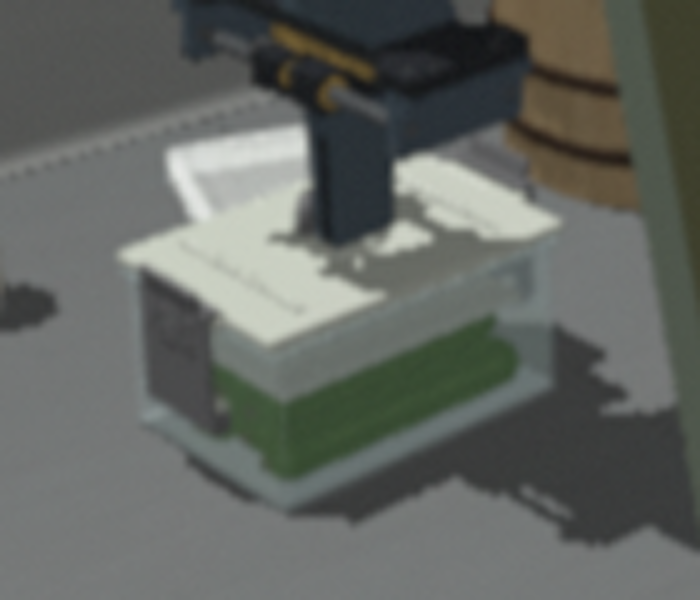

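The finger hides the wing here. The lid is flat and the clips are upright. I'll back off, rise, and check from the wrist camera.

```bash
python3 -m pendant '[[[-6, 0, 0, 0, 0, 0], [0, 0, -40, 0, 0, 0], [0, 0, -45, 0, 0, 0], [0, 0, -45, 0, 0, 0], [-36, 16, -30, 0, 0, 0], [-36, 16, -30, 0, 0, 0], [0, 0, 0, 0, 0, 0], [0, 0, 0, 0, 0, 0]]]'
python3 - <<'E'
from h import *
import pickle
m=camera_model("wrist");f=grab_frame("wrist");cv2.imwrite("pics/w7.png",f);pickle.dump(m,open("w7.pkl","wb"))
E
```

```text
time_s: 16.75
ee_pos: [561.1, -56.5, 307.8]
ee_rot: [180.0, -0.0, 96.9]
force: [0.1, -0.1, -0.5]
gripper_width: 0.4
gripper_force: 0.0
```

View pics/w7.png

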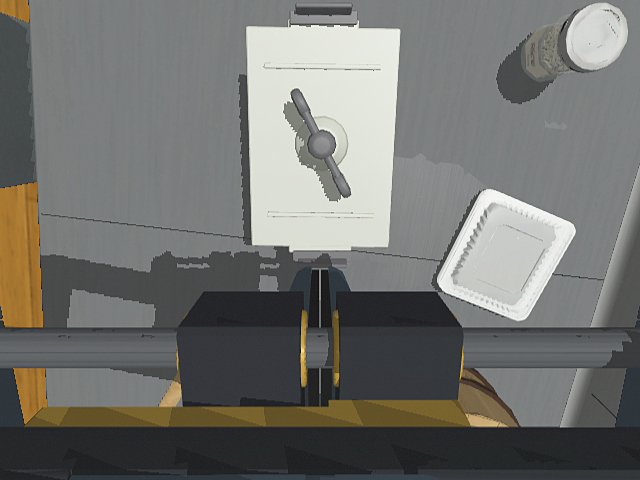

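Wings are at (296,95) and (344,190), and the +y clip is hooked at (323,5–25). The -y clip shows at about (320,262), with what looks like a gap from the ledge at 248, so I'll check it numerically.

Run:
```python
from h import *
import pickle
m=pickle.load(open("w7.pkl","rb"));f=cv2.imread("pics/w7.png")
c=np.array([557.,4.3]);u=np.array([-.1158,.9933])
for s in(1,-1):
    print(s,[(n,np.round(proj(m,[*(c+s*u*d),z])).tolist()) for n,d,z in(("ledge",98,97),("hingeout",105,40),("top closed",107.5,108),("topin",97,113))])
for x in (300,310,338,344): print(x,f[236:276,x].mean(1).astype(int).tolist())
for x in (310,): print(x,f[0:36,x].mean(1).astype(int).tolist())
P=[onz(m,*p,124)[:2] for p in((296,95),(344,190))];d=P[0]-P[1];print((P[0]+P[1])/2,np.degrees(np.arctan2(d[1],d[0])))
P=tri((m,321,145),(m,321,145))
```

```text
1 [('ledge', [324.0, 20.0]), ('hingeout', [324.0, 27.0]), ('top closed', [325.0, 3.0]), ('topin', [324.0, 16.0])]
-1 [('ledge', [323.0, 253.0]), ('hingeout', [322.0, 245.0]), ('top closed', [323.0, 267.0]), ('topin', [323.0, 257.0])]
300 [217, 216, 217, 216, 216, 216, 217, 216, 218, 217, 217, 216, 219, 230, 136, 104, 132, 132, 130, 131, 131, 133, 109, 96, 102, 82, 67, 69, 74, 77, 75, 70, 73, 69, 57, 54, 55, 54, 55, 55]
310 [217, 217, 217, 217, 217, 217, 216, 217, 219, 211, 214, 217, 219, 230, 142, 105, 133, 131, 132, 131, 130, 134, 109, 96, 100, 106, 82, 66, 75, 74, 67, 65, 54, 50, 55, 52, 55, 57, 58, 57]
338 [218, 217, 217, 218, 217, 217, 217, 217, 219, 212, 214, 219, 219, 230, 153, 110, 135, 135, 133, 134, 133, 137, 108, 92, 97, 98, 98, 96, 114, 129, 126, 110, 130, 95, 60, 66, 57, 53, 53, 53]
344 [218, 218, 218, 217, 218, 218, 217, 218, 218, 215, 216, 218, 220, 229, 156, 111, 133, 137, 133, 133, 133, 135, 105, 94, 96, 96, 98, 95, 113, 130, 126, 108, 121, 130, 126, 128, 127, 131, 134, 110]
310 [127, 126, 121, 127, 141, 136, 115, 83, 66, 67, 68, 66, 65, 60, 72, 140, 152, 148, 147, 147, 145, 146, 148, 113, 71, 105, 106, 216, 229, 228, 228, 227, 228, 227, 227, 227]
[554.44535237   5.12943631] 124.38877964933138
```

Wings have turned about 8.37 rad. The -y clip's hook covers the ledge (its clip starts at row 250, the ledge edge is predicted at 253), and its outer edge falls within the closed position at row 267. Handing in.

```bash
python3 -c "
from workcell import *
print(job_done())"
```

```text
the job is handed in; nothing more can be done
None
```

I handed the job in: both clips are closed over the lid, and the screw is turned about 8.4 rad clockwise, roughly half a turn past the cucumbers. The press hasn't moved, and nothing touches it.

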